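# Fit the pointer knob on the spin tester and hold it pressed

## Robot

A 7-joint arm with a two-finger parallel gripper is mounted at the origin on the work surface. World frame = base frame: x ahead of the robot, y to its left, z up, the work surface at z = 0. Lengths are in m, angles in degrees, forces in N, time in s.
With the tool pointing down it reaches from about 0.4 to 0.85 m from the base axis. Payload 4.4 kg.
Tool frame: the origin (TCP) lies between the finger pads; the fingertips stand ahead of it and the grasp point (between the pads) lies 2 mm behind it (ctrl.tip_extent is the z of the fingertips in the tool frame, in m); z points along the fingers, y is the direction in which the jaws open and shut (so a half turn about z gives the same grasp; the last joint's range is limited). The gripper opens to 94 mm and grips with 3 to 60 N. Pads are 16 mm wide; open, the fingers measure 119 mm over their backs; the gripper's body (75 mm by 177 mm) begins 78 mm behind the grasp point.
Start: joints at [66.417, 36.005, 2.206, 86.941, -1.547, 57.084, -1.146], TCP at [0.22, -0.612, 0.222] pointing down, gripper open.
Joint ranges: [-175.42, 175.42], [-21.48, 121.26], [-71.46, 75.88], [10.55, 141.38], [-63.04, 243.04], [13.31, 113.54], [-168.57, 168.57]. Speed limits (degrees/s): [147.25, 147.25, 180, 180, 180, 180, 180].

## Interface

Orientations are given as [roll, pitch, yaw] about the fixed x, y, z axes, in that order (R = Rz(yaw) Ry(pitch) Rx(roll)).
In Python, from bench import ctrl gives the robot as it stands.
- The arm moves only by the tool move_arm, never from a script. Its argument "steps" is a list of rows, each an object with "rot": the turn, a rotation vector about the tool's x, y, z in rad, a list of three; "dp": the shift along the tool's x, y, z in cm, a list of three; "fingers": the closure, from -1 (fully open) to 1 (shut). A call has exactly 5 rows; each row shifts and turns the pose as measured when the row begins, along the tool's axes as they then stand; what a row does not reach is not made up. A row lasts 1/10 s, in which the tool goes at most 50 mm and 8.59 degrees, less where a joint would pass 70% of its speed; a pose out of reach is approached as far as the arm can. A call is refused whole if a number of a shift passes 5 or a number of a turn 0.15, either way. A call with a gripper value outside its range is refused whole. The fingers move at their own pace and stop on an object; "grip_force" is the grip in N (left out, the last holds). Time passes only in rows, so rows that do not move let the fingers close, or fill a call up. It gives the time, the measured TCP pose, the force and the opening at its end, in the units of the state.
- ctrl.read_state(): the state, without advancing time (a new reading comes with each control period).
- ctrl.grab_frame(name): name is "side" or "top"; returns a dict with "img" (480x640x3 uint8, blue, green, red), "range_z" (480x640 float32, m along the optical axis (not along the pixel's ray), 0 where there is no reading), "intrinsics" (3x3 intrinsics, pixels), "eye" and "attitude" of the camera in the world. Camera axes: x right, y down, z forward; pixel columns grow to the right and rows downward; lengths in m; the calibration is good to about 2 mm. A picture is of the moment at which its call begins.
- ctrl.sign_off(): hands the job in, once; it reports no verdict.
The state is a dict: "time": time; "qpos": joint angles; "qd": joint speeds; "tau": joint torques, N m; "eef_pos": TCP position; "tool_rot": TCP orientation; "contact_force": force on the tool from outside, world axes, zero at the start; "wrist_torque": the same for the moment, N m; "finger_gap": finger opening in m.
Only numpy, scipy, OpenCV 4.12 (cv2) and the standard library are available. Lean on these libraries where they do the work, as an engineer would, in place of code of your own. Each camera call takes 0.05 s, during which the arm holds its last target.

## Task

The wheel spin tester has lost its pointer knob: pick up the knob with the bar grip and pointed nose from the aluminium riser pad (not the plain round one), turn it so that the flat in its bore matches the flat on the tester's D-shaft, and push it fully home on the shaft. The shaft is a push-to-run switch on a spring, so then press the knob down to the bottom of its travel and keep it pressed: finish with the gripper still holding the knob down, without letting go. Leave the plain knob, the glass jar and the two loose wheels where they are.

Things in the scene. Friction and masses are not known exactly. Their poses are not given: they have to be found in the camera images.
- knob: Loose black plastic pointer knob, about 70 g, upright on the riser pad. Round skirt 48 mm wide, 24 mm high; on it a grip bar 14 mm wide (y), 46 mm long (x, centred), 26 mm high: 50 mm tall in all. A nose tapering to 4 mm prolongs the bar at one end, its tip 34 mm from the axis. Origin: centre of the underside; z up, x towards the nose.
- knob_bore (a point): Centre of the mouth of the knob's bore, same point and axes as the knob's origin. The bore is blind, goes up 20 mm from the underside and is D-shaped: 18 mm in diameter with its flat 5 mm from the axis on the nose (+x) side; its mouth is bevelled by 1.5 mm.
- knob_nose (a point): Tip of the knob's nose: 34 mm from the knob's axis along its x, 37 mm above its underside. Axes as the knob's.
- shaft_tip (a point): Centre of the top of the upright steel D-shaft: 16 mm in diameter, flat 4 mm from the axis, top edge bevelled 2 mm. z up; x points out of the flat, so a fitting knob's nose points along this x (within about 8 degrees). Pressing the shaft lowers this point. With the knob fully home it touches the bore's end, 20 mm above the knob's underside. Turning the shaft takes 0.4 N m: turn the knob instead.
- stem (a joint): How far the shaft is pressed down, m: 0 up (start), 0.006 at its lower stop. A spring resists with about 4 N at the start of the travel and 10 N at the stop, and pushes it up again when let go.
- tester: Fixed grey box with a dark metal panel on top, 150 (x) by 250 (y) by 55 mm high; reaches 60 mm to +y, 190 mm to -y, 75 mm along x from the origin, which is on the work surface under the shaft. Shaft: 34 mm out of the panel, in a nut 3 mm high, 26 mm wide; its flat need not face along the box's axes. A wheel lies on a post 135 mm to -y of the shaft, up to 102 mm above the work surface.
- pad: The aluminium riser pad, fixed, 120 mm (x) by 210 mm (y) by 12 mm high; origin at the centre of its underside. Both knobs stand on it, about 110 mm apart along its y, either one on either end.
- cap: Plain round black knob that stays on the pad: skirt 48 mm in diameter and 24 mm high with a round stub 22 mm in diameter and 26 mm high on top, no bar, no nose. Origin at the centre of its underside.
- jar: Glass jar with a metal screw lid, 66 mm in diameter, 90 mm high, to be left alone. Origin at the centre of its underside.
- wheel_a: Blue skate wheel lying flat beyond the work, 54 mm in diameter, 32 mm high, to be left alone. Origin at the centre of its underside.
- wheel_b: Blue skate wheel lying flat on the near left, 54 mm in diameter, 32 mm high, to be left alone. Origin at the centre of its underside.
There are look-alikes about, which are no part of the job. Leave any yellow look-alike of the knob alone.

How it is judged:
By the outcome, as a careful person would: the job done as asked, in the order asked, and still so for the second after the job is handed in, while the arm keeps its last pose, push and grip.
It also fails if it takes over 45 s, if anything falls off the work surface, if the arm or the gripper's body presses on something with over 40 N, if the wrist force passes 120 N, or if a joint passes its speed limit or range.

## Working session

There is one attempt and no reset: what is moved stays moved. The work goes in short steps, Python scripts to look and compute and a tool call to move; the robot and the scene stay as the last step left them, time stands still between calls to the robot, and variables do not carry over. Pictures are saved under pics/ and viewed, and the job is handed in when it is done.

Besides the shell and the picture viewer there is one more tool, called as name([rows], argument=value, ...), one row to a line, values as JSON. move_arm: Moves the arm, as the interface text tells. Its arguments: {"type":"object","properties":{"steps":{"type":"array","items":{"type":"object","properties":{"rot":{"type":"array","items":{"type":"number"}},"dp":{"type":"array","items":{"type":"number"}},"fingers":{"type":"number"}}}},"grip_force":{"type":"number"}},"required":["steps"]}

```bash
ls; mkdir -p pics; cat > h.py <<'E'
import numpy as np,cv2
from bench import ctrl
def grab(n):
    f=ctrl.grab_frame(n); np.savez('%s.npz'%n,**{k:np.array(v) for k,v in f.items()}); return f
E
python3 - <<'E'
from h import *
for n in("side","top"):
    f=grab(n); cv2.imwrite('pics/%s0.png'%n,f['img']); print(n,f['intrinsics'],f['eye'],f['attitude'])
print(ctrl.read_state(),ctrl.tip_extent)
E
```

```text
pics
side [[564.34490751   0.         318.35123638]
 [  0.         564.34490751 241.70397819]
 [  0.           0.           1.        ]] [0.41687277 0.81918863 0.8706581 ] [-138.39795422   -1.15266121 -167.91913787]
top [[467.75995373   0.         315.73122448]
 [  0.         467.75995373 239.74403862]
 [  0.           0.           1.        ]] [0.38064464 0.15684849 0.98065692] [-170.24225197    0.93054025  -89.41848377]
{'time': 0.1, 'qpos': array([66.41851701, 36.05309091,  2.20236827, 86.98809546, -1.54681965,
       57.08712031, -1.14633351]), 'qd': array([-0.01188562, -0.17802042, -0.05933436, -0.17356066,  0.00439178,
        0.02125711, -0.00187417]), 'tau': array([ 1.66116377e-03, -5.50790656e+01,  1.14710033e+00, -1.87119555e+01,
       -5.21812029e-02,  1.92097330e-02,  5.81222230e-05]), 'eef_pos': array([ 0.22013915, -0.61097781,  0.22166406]), 'tool_rot': array([-1.79901359e+02,  8.78886671e-04,  1.98114316e+01]), 'contact_force': array([-0.66921238,  0.15273221,  0.44779232]), 'wrist_torque': array([-0.01671938, -0.04527584, -0.0131875 ]), 'finger_gap': 0.09415718835170984} 0.017
```

View pics/side0.png

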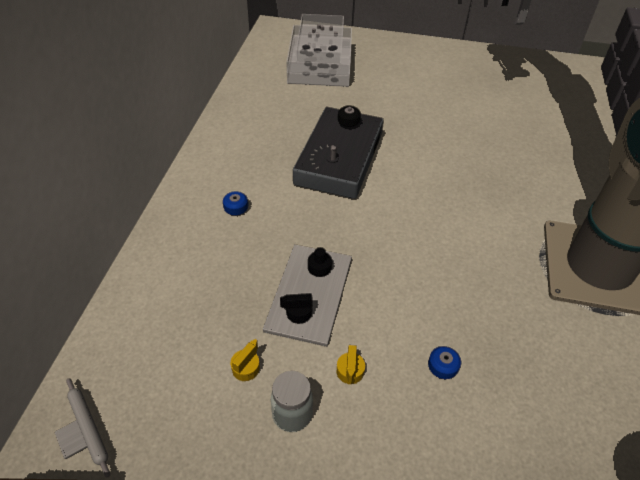

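View pics/top0.png

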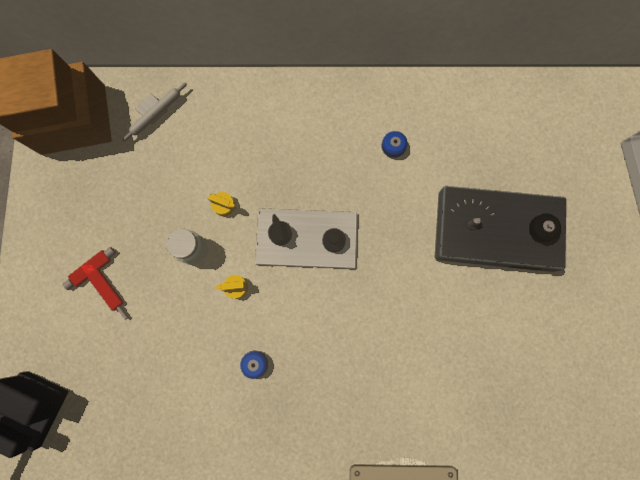

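Side view: black pointer knob at (298,305), plain round knob at (319,262), two yellow look-alikes at (246,360) and (350,365), tester with shaft at (333,152). Top view: the same at (279,233), (334,241), (222,204)/(234,287), shaft (476,223). The knob at top (279,233) fits: black, has a bar and nose, and stands on the aluminium pad. I'll confirm in an enlarged crop.

```bash
python3 - <<'E'
import numpy as np,cv2
def crop(n,c,s,k):
    im=np.load(n+'.npz')['img']; a=im[c[1]-s:c[1]+s,c[0]-s:c[0]+s]
    a=cv2.resize(a,(390,390),interpolation=cv2.INTER_CUBIC); return np.clip(a.astype(float)*k,0,255).astype(np.uint8)
cv2.imwrite('pics/k1.png',np.hstack([crop('top',(279,233),28,3),crop('side',(298,305),28,3)]))
cv2.imwrite('pics/s1.png',np.hstack([crop('top',(476,223),28,2),crop('side',(333,152),28,2)]))
E
```

```text
(no output)
```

View pics/k1.png

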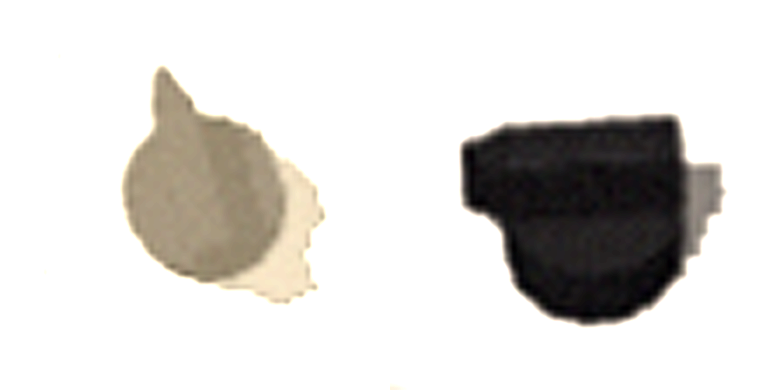

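View pics/s1.png

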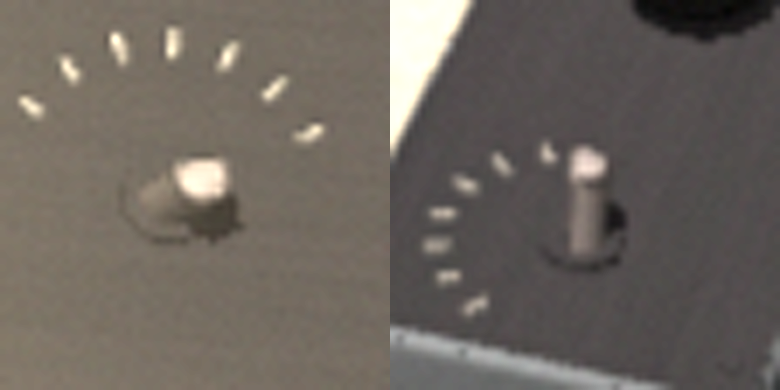

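Crop confirms: the pad knob at top (279,233) has a bar and a nose (pointing up in the top image, left in the side one), so it is the target. The shaft top at top-image (~480,222) has a straight upper edge: the flat faces roughly world +x. Now measure.

```bash
cat >> h.py <<'E'
from scipy.spatial.transform import Rotation as Ro
def cloud(f):
    K=f['intrinsics'];z=f['range_z'];v,u=np.mgrid[0:480,0:640]
    c=np.stack([(u-K[0,2])/K[0,0]*z,(v-K[1,2])/K[1,1]*z,z],-1)
    R=Ro.from_euler('xyz',f['attitude'],degrees=True).as_matrix()
    return c@R.T+f['eye']
def ray(f,uv,h):
    K=f['intrinsics'];R=Ro.from_euler('xyz',f['attitude'],degrees=True).as_matrix()
    uv=np.atleast_2d(uv);d=np.c_[(uv-K[:2,2])/[K[0,0],K[1,1]],np.ones(len(uv))]@R.T
    return f['eye']+d*((h-f['eye'][2])/d[:,2])[:,None]
E
python3 - <<'E'
from h import *
np.set_printoptions(precision=4,suppress=True)
for n,ck,cs in(("top",(279,233),(476,223)),("side",(298,305),(333,152))):
    f=np.load(n+'.npz');P=cloud(f);ok=f['range_z']>0
    g=f['img'].max(2)
    m=np.zeros((480,640),bool);m[ck[1]-26:ck[1]+26,ck[0]-26:ck[0]+26]=1;m&=ok
    Q=P[m];print(n,'knob z pct',np.percentile(Q[:,2],[5,50,90,97,99.5]))
    for lo,hi in((.054,.07),(.03,.042)):
        q=Q[(Q[:,2]>lo)&(Q[:,2]<hi)]
        if len(q)>8:
            c=cv2.minAreaRect((q[:,:2]*1000).astype(np.float32));w,V=np.linalg.eigh(np.cov(q[:,:2].T));print(lo,len(q),q.mean(0),c,'pca',np.degrees(np.arctan2(V[1,1],V[0,1])),'x',q[:,0].min(),q[:,0].max())
    m=np.zeros((480,640),bool);m[cs[1]-12:cs[1]+14,cs[0]-12:cs[0]+14]=1;m&=ok
    q=P[m];print('shaft z',np.percentile(q[:,2],[5,50,90,97,99.5]));q=q[q[:,2]>.083];print(len(q),q.mean(0),q.min(0),q.max(0))
    print('pix shaft');
    # pad: corners by brightness/height
    # table plane check
    t=P[300:310,380:390][ok[300:310,380:390]];print('table z',t[:,2].mean())
E
```

```text
top knob z pct [0.0001 0.0126 0.0373 0.0623 0.0644]
0.054 188 [0.5617 0.2504 0.0619] ((564.0559692382812, 251.22659301757812), (56.88728332519531, 13.948626518249512), 17.690589904785156) pca -162.47577180230056 x 0.535436729476233 0.5910215806775284
0.03 268 [0.5583 0.249  0.0362] ((558.603515625, 249.551513671875), (46.60582733154297, 45.81791687011719), 1.8261451721191406) pca 108.30536818234657 x 0.5353992176919895 0.5821576736693779
shaft z [0.0532 0.0562 0.0697 0.0887 0.091 ]
46 [ 0.5746 -0.138   0.0884] [ 0.5685 -0.1459  0.0833] [ 0.5809 -0.1303  0.0916]
pix shaft
table z 0.0008415376949164888
side knob z pct [0.0087 0.013  0.0545 0.0624 0.0643]
0.054 274 [0.5613 0.2507 0.0609] ((563.1809692382812, 249.26698303222656), (55.69905090332031, 17.64270782470703), 17.794340133666992) pca -163.23295054657936 x 0.535341442023353 0.590005465293703
0.03 250 [0.5548 0.2602 0.0363] ((558.6720581054688, 261.3587646484375), (57.61559295654297, 25.282546997070312), 18.331947326660156) pca -164.74758816530263 x 0.5342167277314274 0.5895913846748696
shaft z [0.0531 0.0563 0.0634 0.087  0.0905]
29 [ 0.5726 -0.1386  0.0881] [ 0.5663 -0.1484  0.0837] [ 0.5789 -0.132   0.0918]
pix shaft
table z 0.00045902377408756247
```

```bash
python3 - <<'E'
from h import *
np.set_printoptions(precision=4,suppress=True)
out=[]
for n,cs in(("top",(480,222)),("side",(333,153))):
    f=np.load(n+'.npz');im=f['img'];s=10;a=im[cs[1]-s:cs[1]+s,cs[0]-s:cs[0]+s]
    b=cv2.resize(a,None,fx=19,fy=19,interpolation=cv2.INTER_NEAREST);out.append(b)
    g=cv2.cvtColor(a,cv2.COLOR_BGR2GRAY);print(g[2:18] if n=='top' else g[0:18])
cv2.imwrite('pics/s2.png',np.clip(np.hstack(out)*1.6,0,255).astype(np.uint8))
E
```

```text
[[ 57  57  56  56  55  57  57  55  57  55  57  56  56  56  56  56  56  53
   55  55]
 [ 55  57  57  56  55  55  56  56  56  55  56  56  56  56  56  55  57  57
   56  56]
 [ 55  55  54  54  56  55  56  55  56  54  53  55  54  55  55  55  55  56
   54  55]
 [ 57  57  56  56  59  56  55  55  56  63  57  55  55  54  54  54  55  55
   54  56]
 [ 57  57  55  75  80 101 111 113 113  97  71  57  56  54  55  55  55  56
   54  54]
 [ 57  58  61  92 113 121 123 124 123 120  78  56  57  54  55  55  55  54
   54  55]
 [ 56  67  61  91 123 128 128 127 123 122  84  59  56  55  56  56  55  54
   55  54]
 [ 68  71  66  74 122 131 129 125 117 107  78  58  56  55  56  56  56  56
   55  56]
 [ 70  66  65  58  86 117 125 120 111 109  63  52  56  55  55  54  55  55
   55  55]
 [ 66  63  60  55  55  69  83  82  69  61  40  38  54  56  55  55  55  56
   55  54]
 [ 63  59  57  52  46  47  51  51  41  34  34  33  49  56  56  56  56  56
   54  54]
 [ 58  54  49  48  47  42  40  37  34  33  35  34  50  55  55  54  55  54
   55  55]
 [ 54  50  47  43  38  37  37  34  33  34  33  34  50  55  54  55  55  54
   53 
[... 1091 characters left out ...]
  40  40
   40  40]
 [ 40  40  40  39  39  40  39  43  54  62  58  49  36  23  25  38  40  40
   40  40]
 [ 41  39  40  38  38  40  41  43  55  62  58  48  36  18  15  25  39  39
   40  40]
 [ 39  41  40  39  39  40  41  44  58  64  57  48  34  17  13  20  38  40
   40  40]
 [ 40  39  40  39  40  39  41  46  60  63  58  48  32  16  15  21  38  40
   40  39]
 [ 40  39  39  39  39  41  39  42  61  64  56  47  33  23  33  35  40  41
   40  39]
 [ 40  38  39  39  40  40  39  41  62  63  57  47  36  36  37  30  40  40
   41  39]
 [ 39  39  39  36  36  40  40  42  61  61  56  46  39  40  38  33  41  41
   40  39]
 [ 39  39  40  36  32  36  39  40  50  49  46  43  40  37  30  38  40  40
   39  39]]
```

View pics/s2.png

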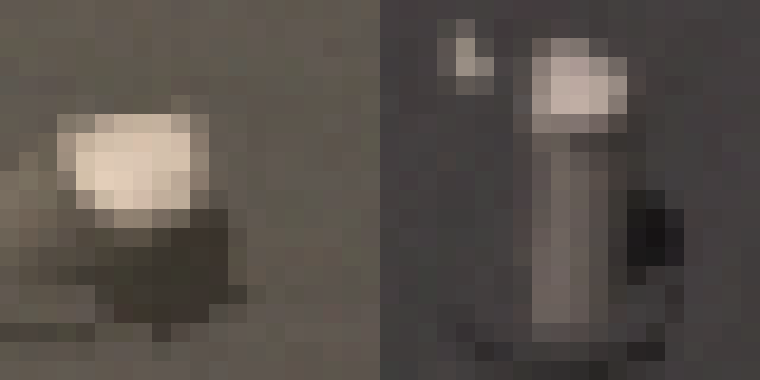

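```bash
python3 - <<'E'
from h import *
np.set_printoptions(precision=2,suppress=True)
for n,cs,lv in(("top",(480,222),(80,90,100)),("side",(333,153),(70,80,90))):
    f=np.load(n+'.npz');s=10;g=cv2.cvtColor(f['img'],cv2.COLOR_BGR2GRAY)[cs[1]-s:cs[1]+s,cs[0]-s:cs[0]+s]
    if n=='side': g[:, :7]=40
    k=10;b=cv2.resize(g,None,fx=k,fy=k,interpolation=cv2.INTER_CUBIC)
    for L in lv:
        cn=max(cv2.findContours((b>L).astype(np.uint8),0,1)[0],key=cv2.contourArea)[:,0].astype(float)
        uv=(cn+.5)/k-.5+np.array(cs)-s
        p=ray(f,uv,.089)[:,:2]*1000
        pf=p.astype(np.float32);M=cv2.moments(pf.reshape(-1,1,2))
        c=np.array([M['m10'],M['m01']])/M['m00'];th=.5*np.degrees(np.arctan2(2*M['mu11'],M['mu20']-M['mu02']))
        d=p-c;r=np.hypot(*d.T);a=np.degrees(np.arctan2(d[:,1],d[:,0]))
        prof=[r[(abs((a-t+180)%360-180)<12)].mean() for t in range(-180,180,20)]
        print(n,L,'area',M['m00'],'c',c,'long axis',th,'minrect',cv2.minAreaRect(pf));print(dict(zip(range(-180,180,20),np.round(prof,1).tolist())))
        # line fit on side +-40deg about +x (normal dir)
        q=p[abs(a-0)<35];vx,vy,_,_=cv2.fitLine(q.astype(np.float32),2,0,.01,.01).ravel();print('line normal yaw',np.degrees(np.arctan2(-vx*np.sign(vy),abs(vy))))
# ticks
E
```

```text
top 80 area 127.90728476969525 c [ 574.72 -138.3 ] long axis -87.99753816367665 minrect ((574.400634765625, -138.0747833251953), (10.99428653717041, 14.209632873535156), 2.8244316577911377)
{-180: 5.8, -160: 5.7, -140: 6.4, -120: 6.7, -100: 6.7, -80: 6.9, -60: 7.3, -40: 6.7, -20: 5.6, 0: 5.1, 20: 5.4, 40: 5.9, 60: 7.1, 80: 7.4, 100: 6.9, 120: 6.5, 140: 6.2, 160: 5.9}
line normal yaw 2.5611882
top 90 area 111.11942947050557 c [ 574.71 -138.3 ] long axis -86.08016396972272 minrect ((574.4641723632812, -138.0879669189453), (10.296162605285645, 13.296420097351074), 0.38606902956962585)
{-180: 5.4, -160: 5.3, -140: 6.0, -120: 6.2, -100: 6.1, -80: 6.4, -60: 6.7, -40: 6.3, -20: 5.3, 0: 4.9, 20: 5.0, 40: 5.5, 60: 6.5, 80: 6.9, 100: 6.5, 120: 6.2, 140: 5.8, 160: 5.5}
line normal yaw 3.495968
top 100 area 94.99919580714777 c [ 574.69 -138.3 ] long axis -83.11832086263276 minrect ((574.4630737304688, -138.03504943847656), (9.50417709350586, 12.377790451049805), 0.3763190507888794)
{-180: 4.9, -160: 4.8, -140: 5.5, -120: 5.8, -100: 5.6, -80: 6.0, -60: 6.3, -40: 5.9, -20: 4.9, 0: 4.6, 20: 4.7, 40
[... 576 characters left out ...]
t ((573.352783203125, -139.74813842773438), (9.4271879196167, 13.671675682067871), 6.96923303604126)
{-180: 5.2, -160: 5.2, -140: 5.3, -120: 5.1, -100: 5.5, -80: 6.7, -60: 6.9, -40: 5.8, -20: 4.7, 0: 4.1, 20: 4.3, 40: 4.9, 60: 6.4, 80: 6.6, 100: 5.9, 120: 5.7, 140: 5.5, 160: 5.3}
line normal yaw 7.207889
side 90 area 71.69870861480013 c [ 573.7  -139.37] long axis -79.57210839660061 minrect ((573.3158569335938, -139.86370849609375), (8.468499183654785, 11.32264518737793), 6.687281131744385)
{-180: 4.6, -160: 4.7, -140: 4.6, -120: 4.4, -100: 4.6, -80: 5.6, -60: 5.9, -40: 5.0, -20: 4.2, 0: 3.7, 20: 3.8, 40: 4.6, 60: 5.6, 80: 5.3, 100: 5.1, 120: 4.9, 140: 4.7, 160: 4.7}
line normal yaw 6.009423
```

```bash
cat >> h.py <<'E'
def go(x,y,z,yaw):
    s=ctrl.read_state();R=Ro.from_euler('xyz',s['tool_rot'],degrees=True)
    d=R.inv().apply(np.array([x,y,z])-s['eef_pos'])*100
    rv=(R.inv()*Ro.from_euler('xyz',[180,0,yaw],degrees=True)).as_rotvec()
    print('t %.2f'%s['time'],'pos',np.round(s['eef_pos'],4),'rot',np.round(s['tool_rot'],2),'F',np.round(s['contact_force'],1),'gap %.4f'%s['finger_gap']);print('dp cm',np.round(d,2),'rot',np.round(rv,4))
E
python3 - <<'E'
from h import *
np.set_printoptions(precision=4,suppress=True)
for n,b in(("top",(430,580,180,280)),("side",(280,400,95,205))):
    f=np.load(n+'.npz');P=cloud(f);Q=P[b[2]:b[3],b[0]:b[1]].reshape(-1,3);q=Q[(Q[:,2]>.050)&(Q[:,2]<.060)&(Q[:,1]<0)]
    (c,wh,a)=cv2.minAreaRect((q[:,:2]*1000).astype(np.float32));print(n,c,wh,a,np.median(q[:,2]))
go(.45,-.25,.23,17.6)
E
```

```text
top (570.0311279296875, -201.98818969726562) (250.27919006347656, 149.7942657470703) 84.66028594970703 0.05557061297535515
side (568.2166137695312, -203.70770263671875) (254.44537353515625, 149.98240661621094) 84.51948547363281 0.055704445215508824
t 0.10 pos [ 0.2201 -0.611   0.2217] rot [-179.9     0.     19.81] F [-0.7  0.2  0.4] gap 0.0942
dp cm [ 33.86 -26.17  -0.79] rot [-0.0017  0.      0.0386]
```

move_arm([
  {"dp": [4,-3.1,0],"rot": [0,0,0.02],"fingers": -1},
  {"dp": [4,-3.1,0],"rot": [0,0,0.02],"fingers": -1},
  {"dp": [4,-3.1,0],"rot": [0,0,0],"fingers": -1},
  {"dp": [4,-3.1,0],"rot": [0,0,0],"fingers": -1},
  {"dp": [4,-3.1,0],"rot": [0,0,0],"fingers": -1},
])

```text
time: 0.6
eef_pos: [0.3557, -0.4068, 0.2181]
tool_rot: [-179.9, 0.3, 16.5]
contact_force: [1.0, 0.2, -0.4]
finger_gap: 0.0939
```

move_arm([
  {"dp": [3,-4,0],"rot": [0,0,0],"fingers": -1},
  {"dp": [3,-4,0],"rot": [0,0,0],"fingers": -1},
  {"dp": [3,-4,0],"rot": [0,0,0],"fingers": -1},
  {"dp": [3,-4,0],"rot": [0,0,0],"fingers": -1},
  {"dp": [2,-4,0],"rot": [0,0,0],"fingers": -1},
])

```text
time: 1.1
eef_pos: [0.4344, -0.1731, 0.2167]
tool_rot: [-179.9, 0.3, 16.6]
contact_force: [-0.3, -0.1, 0.1]
finger_gap: 0.0938
```

```bash
python3 -c "
from h import *
go(.5585,.2493,.14,17.6)"
```

```text
t 1.10 pos [ 0.4344 -0.1731  0.2167] rot [-179.91    0.26   16.6 ] F [-0.3 -0.1  0.1] gap 0.0938
dp cm [ 24.   -36.93   7.62] rot [-0.0016  0.0044 -0.0175]
```

move_arm([
  {"dp": [2.7,-4.1,0.2],"rot": [0,0,-0.01],"fingers": -1},
  {"dp": [2.7,-4.1,0.2],"rot": [0,0,0],"fingers": -1},
  {"dp": [2.7,-4.1,0.2],"rot": [0,0,0],"fingers": -1},
  {"dp": [2.7,-4.1,0.2],"rot": [0,0,0],"fingers": -1},
  {"dp": [2.7,-4.1,0.2],"rot": [0,0,0],"fingers": -1},
])

```text
time: 1.6
eef_pos: [0.5018, 0.0667, 0.206]
tool_rot: [-179.9, 0.3, 17.1]
contact_force: [1.6, 0.2, -0.7]
finger_gap: 0.094
```

```bash
python3 -c "
from h import *
go(.5585,.2493,.13,17.6)"
```

```text
t 1.60 pos [0.5018 0.0667 0.206 ] rot [-179.93    0.32   17.12] F [ 1.6  0.2 -0.7] gap 0.0940
dp cm [ 10.84 -15.77   7.56] rot [-0.0012  0.0056 -0.0085]
```

move_arm([
  {"dp": [2.6,-3.8,1.2],"rot": [0,0.005,-0.008],"fingers": -1},
  {"dp": [2.6,-3.8,1.4],"rot": [0,0,0],"fingers": -1},
  {"dp": [2.6,-3.8,1.4],"rot": [0,0,0],"fingers": -1},
  {"dp": [2.4,-3.5,1.4],"rot": [0,0,0],"fingers": -1},
  {"dp": [0.8,-1.2,1],"rot": [0,0,0],"fingers": -1},
])

```text
time: 2.1
eef_pos: [0.5592, 0.2675, 0.1399]
tool_rot: [-179.8, -0.2, 18.0]
contact_force: [-0.3, 0.0, 0.2]
finger_gap: 0.0942
```

```bash
python3 -c "
from h import *
go(.5585,.2493,.11,17.6)
f=grab('side');cv2.imwrite('pics/side1.png',f['img'])"
```

```text
t 2.10 pos [0.5592 0.2675 0.1399] rot [-1.7977e+02 -1.6000e-01  1.8020e+01] F [-0.3  0.   0.2] gap 0.0942
dp cm [-0.64  1.72  2.99] rot [-0.004  -0.0029  0.0073]
```

View pics/side1.png

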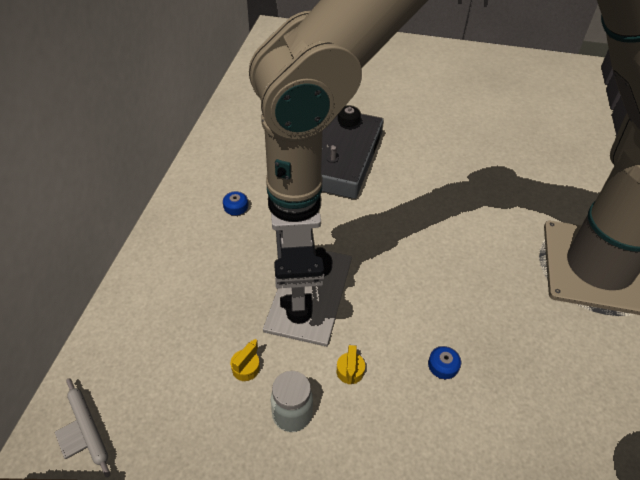

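The picture shows the gripper above the black knob (298,300), and nothing has been disturbed. Correct the position, then descend.

move_arm([
  {"dp": [-0.6,1.7,0],"rot": [0,0,0.007],"fingers": -1},
  {"dp": [0,0,0],"rot": [0,0,0],"fingers": -1},
  {"dp": [0,0,1.5],"rot": [0,0,0],"fingers": -1},
  {"dp": [0,0,1.5],"rot": [0,0,0],"fingers": -1},
  {"dp": [0,0,0],"rot": [0,0,0],"fingers": -1},
])

```text
time: 2.65
eef_pos: [0.5581, 0.2361, 0.1093]
tool_rot: [179.9, 0.1, 17.0]
contact_force: [-0.2, -0.1, -0.1]
finger_gap: 0.0939
```

```bash
python3 -c "
from h import *
go(.5585,.2493,.056,17.6)"
```

```text
t 2.65 pos [0.5581 0.2361 0.1093] rot [1.7986e+02 1.1000e-01 1.6960e+01] F [-0.2 -0.1 -0.1] gap 0.0939
dp cm [ 0.43 -1.27  5.32] rot [ 0.0025  0.0019 -0.0111]
```

move_arm([
  {"dp": [0.4,-1.2,0],"rot": [0,0,-0.01],"fingers": -1},
  {"dp": [0,0,0],"rot": [0,0,0],"fingers": -1},
  {"dp": [0,0,1],"rot": [0,0,0],"fingers": -1},
  {"dp": [0,0,1],"rot": [0,0,0],"fingers": -1},
  {"dp": [0,0,0],"rot": [0,0,0],"fingers": -1},
])

```text
time: 3.15
eef_pos: [0.5607, 0.2464, 0.0917]
tool_rot: [179.8, -0.2, 17.3]
contact_force: [0.1, -0.3, 0.2]
finger_gap: 0.0944
```

```bash
python3 -c "
from h import *
go(.5585,.2493,.056,17.6)"
```

```text
t 3.15 pos [0.5607 0.2464 0.0917] rot [ 1.7982e+02 -1.6000e-01  1.7290e+01] F [ 0.1 -0.3  0.2] gap 0.0944
dp cm [-0.14 -0.35  3.57] rot [ 0.0031 -0.0028 -0.0055]
```

move_arm([
  {"dp": [-0.14,-0.35,1],"rot": [0.003,-0.003,-0.005],"fingers": -1},
  {"dp": [0,0,1],"rot": [0,0,0],"fingers": -1},
  {"dp": [0,0,0],"rot": [0,0,0],"fingers": -1},
  {"dp": [0,0,0.8],"rot": [0,0,0],"fingers": -1},
  {"dp": [0,0,0],"rot": [0,0,0],"fingers": -1},
])

```text
time: 3.65
eef_pos: [0.5573, 0.2495, 0.0601]
tool_rot: [180.0, 0.1, 17.6]
contact_force: [0.4, 0.0, 0.7]
finger_gap: 0.0941
```

```bash
python3 -c "
from h import *
go(.5585,.2493,.056,17.6)"
```

```text
t 3.65 pos [0.5573 0.2495 0.0601] rot [1.800e+02 1.500e-01 1.763e+01] F [0.4 0.  0.7] gap 0.0941
dp cm [0.11 0.06 0.41] rot [0.     0.0026 0.0006]
```

move_arm([
  {"dp": [0.11,0.05,0.38],"rot": [0,0,0],"fingers": -1},
  {"dp": [0,0,0],"rot": [0,0,0],"fingers": -1},
  {"dp": [0,0,0],"rot": [0,0,0],"fingers": 0.3},
  {"dp": [0,0,0],"rot": [0,0,0],"fingers": 1},
  {"dp": [0,0,0],"rot": [0,0,0],"fingers": 1},
], grip_force=40)

```text
time: 4.15
eef_pos: [0.5593, 0.2495, 0.0564]
tool_rot: [-180.0, 0.1, 17.6]
contact_force: [0.4, -0.2, 0.7]
finger_gap: 0.0736
```

move_arm([
  {"dp": [0,0,0],"rot": [0,0,0],"fingers": 1},
  {"dp": [0,0,0],"rot": [0,0,0],"fingers": 1},
  {"dp": [0,0,0],"rot": [0,0,0],"fingers": 1},
  {"dp": [0,0,0],"rot": [0,0,0],"fingers": 1},
  {"dp": [0,0,0],"rot": [0,0,0],"fingers": 1},
])

```text
time: 4.65
eef_pos: [0.5596, 0.2496, 0.057]
tool_rot: [-180.0, 0.0, 17.6]
contact_force: [-0.4, -0.1, 0.2]
finger_gap: 0.0335
```

```bash
python3 -c "
from h import *
go(.5585,.2493,.056,17.6)"
```

```text
t 4.65 pos [0.5596 0.2496 0.057 ] rot [-1.7999e+02  1.0000e-02  1.7620e+01] F [-0.4 -0.1  0.2] gap 0.0335
dp cm [-0.11 -0.    0.1 ] rot [-0.0001  0.0002  0.0003]
```

move_arm([
  {"dp": [-0.1,0,0.1],"rot": [0,0,0],"fingers": 1},
  {"dp": [0,0,0],"rot": [0,0,0],"fingers": 1},
  {"dp": [0,0,0],"rot": [0,0,0],"fingers": 1},
  {"dp": [0,0,0],"rot": [0,0,0],"fingers": 1},
  {"dp": [0,0,0],"rot": [0,0,0],"fingers": 1},
])

```text
time: 5.15
eef_pos: [0.5586, 0.2492, 0.0559]
tool_rot: [-180.0, 0.0, 17.6]
contact_force: [-1.0, -0.4, 0.7]
finger_gap: 0.0137
```

move_arm([
  {"dp": [0,0,0],"rot": [0,0,0],"fingers": 1},
  {"dp": [0,0,0],"rot": [0,0,0],"fingers": 1},
  {"dp": [0,0,0],"rot": [0,0,0],"fingers": 1},
  {"dp": [0,0,-0.5],"rot": [0,0,0],"fingers": 1},
  {"dp": [0,0,0],"rot": [0,0,0],"fingers": 1},
])

```text
time: 5.65
eef_pos: [0.5584, 0.2492, 0.0611]
tool_rot: [-180.0, 0.0, 17.6]
contact_force: [0.4, -0.9, -1.2]
finger_gap: 0.0137
```

```bash
python3 -c "
from h import *
go(.5585,.2493,.10,17.6)"
```

```text
t 5.65 pos [0.5584 0.2492 0.0611] rot [-1.800e+02  4.000e-02  1.761e+01] F [ 0.4 -0.9 -1.2] gap 0.0137
dp cm [ 0.01 -0.01 -3.89] rot [-0.0001  0.0007  0.0002]
```

move_arm([
  {"dp": [0,0,-2],"rot": [0,0,0],"fingers": 1},
  {"dp": [0,0,-2.5],"rot": [0,0,0],"fingers": 1},
  {"dp": [0,0,-2.5],"rot": [0,0,0],"fingers": 1},
  {"dp": [0,0,-2.5],"rot": [0,0,0],"fingers": 1},
  {"dp": [0,0,0],"rot": [0,0,0],"fingers": 1},
], grip_force=55)

```text
time: 6.15
eef_pos: [0.5575, 0.2489, 0.1586]
tool_rot: [180.0, 0.2, 17.6]
contact_force: [0.7, 0.5, -0.3]
finger_gap: 0.0132
```

move_arm([
  {"dp": [0,0,0],"rot": [0,0,0],"fingers": 1},
  {"dp": [0,0,0],"rot": [0,0,0],"fingers": 1},
  {"dp": [0,0,0],"rot": [0,0,0],"fingers": 1},
  {"dp": [0,0,0],"rot": [0,0,0],"fingers": 1},
  {"dp": [0,0,0],"rot": [0,0,0],"fingers": 1},
])

```text
time: 6.65
eef_pos: [0.5551, 0.2478, 0.1546]
tool_rot: [179.9, 0.6, 17.6]
contact_force: [-1.0, -0.5, -0.5]
finger_gap: 0.0137
```

```bash
python3 - <<'E'
from h import *
go(.5752,-.1385,.16,5)
f=grab('side');P=cloud(f)
a=f['img'][180:340,220:400];cv2.imwrite('pics/h1.png',np.clip(cv2.resize(a,None,fx=4,fy=3.7,interpolation=2).astype(float)*2,0,255).astype(np.uint8))
E
```

```text
t 6.65 pos [0.5551 0.2478 0.1546] rot [179.94   0.57  17.63] F [-1.  -0.5 -0.5] gap 0.0137
dp cm [-9.79 37.43 -0.41] rot [0.0022 0.0098 0.2205]
```

View pics/h1.png

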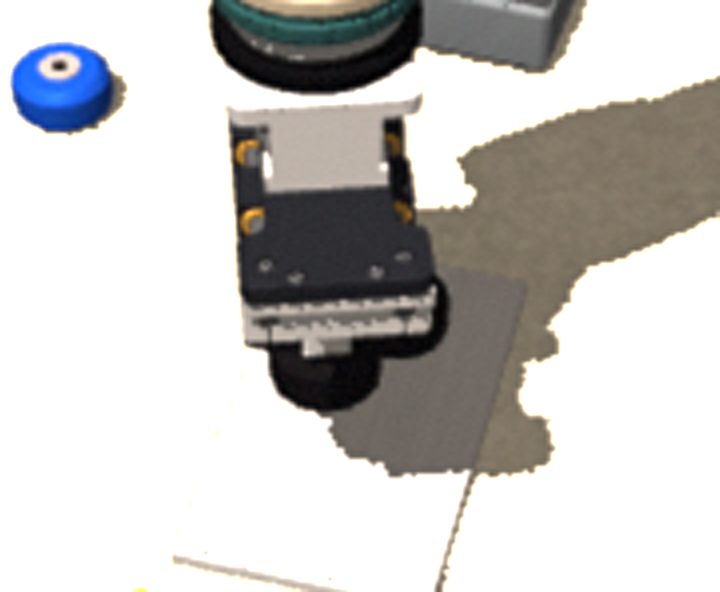

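Knob is firmly held (crop (325,370)), upright, and off the pad. Transfer towards the shaft.

move_arm([
  {"dp": [-1,3.7,-0.3],"rot": [0,0.01,0.03],"fingers": 1},
  {"dp": [-0.9,3.8,-0.3],"rot": [0,0,0.04],"fingers": 1},
  {"dp": [-0.7,3.9,-0.2],"rot": [0,0,0.04],"fingers": 1},
  {"dp": [-0.6,3.9,-0.1],"rot": [0,0,0.04],"fingers": 1},
  {"dp": [-0.4,3.9,0],"rot": [0,0,0.04],"fingers": 1},
])

```text
time: 7.2
eef_pos: [0.5645, 0.0559, 0.1617]
tool_rot: [-179.8, 0.0, 7.2]
contact_force: [0.6, -0.3, -0.5]
finger_gap: 0.0134
```

```bash
python3 -c "
from h import *
go(.5752,-.1385,.16,5)"
```

```text
t 7.20 pos [0.5645 0.0559 0.1617] rot [-1.7976e+02  1.0000e-02  7.2000e+00] F [ 0.6 -0.3 -0.5] gap 0.0134
dp cm [-1.37 19.42  0.09] rot [-0.0042  0.0002  0.0384]
```

move_arm([
  {"dp": [-0.2,3.9,0],"rot": [-0.004,0,0.02],"fingers": 1},
  {"dp": [-0.2,3.9,0],"rot": [0,0,0],"fingers": 1},
  {"dp": [-0.2,3.9,0],"rot": [0,0,0],"fingers": 1},
  {"dp": [-0.2,3.5,0],"rot": [0,0,0],"fingers": 1},
  {"dp": [-0.1,1,0],"rot": [0,0,0],"fingers": 1},
])

```text
time: 7.7
eef_pos: [0.5723, -0.1187, 0.1609]
tool_rot: [179.8, 0.1, 5.6]
contact_force: [0.3, 0.1, -0.6]
finger_gap: 0.0135
```

move_arm([
  {"dp": [0,0,0],"rot": [0,0,0],"fingers": 1},
  {"dp": [0,0,0],"rot": [0,0,0],"fingers": 1},
  {"dp": [0,0,0],"rot": [0,0,0],"fingers": 1},
  {"dp": [0,0,0],"rot": [0,0,0],"fingers": 1},
  {"dp": [0,0,0],"rot": [0,0,0],"fingers": 1},
])

```text
time: 8.2
eef_pos: [0.5723, -0.1135, 0.1603]
tool_rot: [-180.0, 0.1, 5.8]
contact_force: [0.6, 0.8, -1.2]
finger_gap: 0.0137
```

```bash
python3 - <<'E'
from h import *
go(.5752,-.1385,.155,5)
E
```

```text
t 8.20 pos [ 0.5723 -0.1135  0.1603] rot [-1.7999e+02  1.0000e-01  5.8200e+00] F [ 0.6  0.8 -1.2] gap 0.0137
dp cm [0.04 2.52 0.53] rot [-0.0002  0.0018  0.0143]
```

move_arm([
  {"dp": [0.05,1.3,0.2],"rot": [0,0,0.014],"fingers": 1},
  {"dp": [0,1.0,0.3],"rot": [0,0,0],"fingers": 1},
  {"dp": [0,0,0],"rot": [0,0,0],"fingers": 1},
  {"dp": [0,0,0],"rot": [0,0,0],"fingers": 1},
  {"dp": [0,0,0],"rot": [0,0,0],"fingers": 1},
])

```text
time: 8.7
eef_pos: [0.5754, -0.1374, 0.1547]
tool_rot: [-180.0, 0.1, 5.0]
contact_force: [0.1, 0.6, 0.0]
finger_gap: 0.0139
```

```bash
python3 - <<'E'
from h import *
go(.5752,-.1385,.155,5)
for n,b in(('side',(260,80,400,220)),('top',(400,150,540,290))):
    f=grab(n);P=cloud(f);a=f['img'][b[1]:b[3],b[0]:b[2]];cv2.imwrite('pics/a_%s.png'%n,np.clip(cv2.resize(a,None,fx=4,fy=4,interpolation=2).astype(float)*2.5,0,255).astype(np.uint8))
E
```

```text
t 8.70 pos [ 0.5754 -0.1374  0.1547] rot [-1.7999e+02  1.1000e-01  5.0400e+00] F [0.1 0.6 0. ] gap 0.0139
dp cm [-0.03  0.11 -0.03] rot [-0.0002  0.0019  0.0007]
```

View pics/a_side.png

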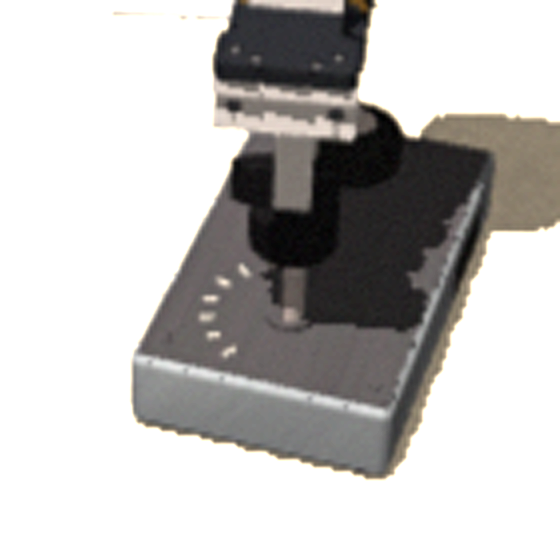

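View pics/a_top.png

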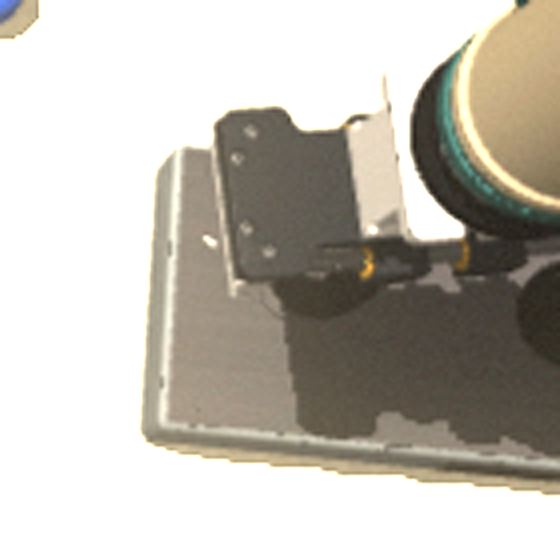

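Side crop: knob (skirt at (292,235)) is centred over the shaft (292,295), nose left (+x). Descend in small steps, watching force.

move_arm([
  {"dp": [-0.02,0.1,0],"rot": [0,0,0],"fingers": 1},
  {"dp": [0,0,0.8],"rot": [0,0,0],"fingers": 1},
  {"dp": [0,0,0.8],"rot": [0,0,0],"fingers": 1},
  {"dp": [0,0,0],"rot": [0,0,0],"fingers": 1},
  {"dp": [0,0,0],"rot": [0,0,0],"fingers": 1},
])

```text
time: 9.3
eef_pos: [0.5751, -0.1371, 0.1371]
tool_rot: [-179.9, 0.1, 5.1]
contact_force: [-0.1, -0.6, -0.3]
finger_gap: 0.0137
```

```bash
python3 - <<'E'
from h import *
go(.5752,-.1385,.130,5)
E
```

```text
t 9.30 pos [ 0.5751 -0.1371  0.1371] rot [-1.7994e+02  1.3000e-01  5.1400e+00] F [-0.1 -0.6 -0.3] gap 0.0137
dp cm [-0.    0.14  0.71] rot [-0.001   0.0022  0.0025]
```

move_arm([
  {"dp": [0,0.14,0],"rot": [0,0.002,0],"fingers": 1},
  {"dp": [0,0,0.3],"rot": [0,0,0],"fingers": 1},
  {"dp": [0,0,0.3],"rot": [0,0,0],"fingers": 1},
  {"dp": [0,0,0.2],"rot": [0,0,0],"fingers": 1},
  {"dp": [0,0,0],"rot": [0,0,0],"fingers": 1},
])

```text
time: 9.8
eef_pos: [0.5757, -0.1392, 0.1288]
tool_rot: [-180.0, -0.0, 5.1]
contact_force: [0.5, 0.4, -0.9]
finger_gap: 0.0138
```

```bash
python3 - <<'E'
from h import *
go(.5752,-.1385,.125,5)
E
```

```text
t 9.80 pos [ 0.5757 -0.1392  0.1288] rot [-1.7999e+02 -5.0000e-02  5.1300e+00] F [ 0.5  0.4 -0.9] gap 0.0138
dp cm [-0.04 -0.07  0.38] rot [-0.0001 -0.0008  0.0023]
```

4 mm onto the shaft with no force yet. Continue.

move_arm([
  {"dp": [0,0,0.3],"rot": [0,0,0],"fingers": 1},
  {"dp": [0,0,0.3],"rot": [0,0,0],"fingers": 1},
  {"dp": [0,0,0.2],"rot": [0,0,0],"fingers": 1},
  {"dp": [0,0,0],"rot": [0,0,0],"fingers": 1},
  {"dp": [0,0,0],"rot": [0,0,0],"fingers": 1},
])

```text
time: 10.3
eef_pos: [0.5756, -0.1392, 0.1199]
tool_rot: [-180.0, -0.0, 5.1]
contact_force: [0.1, 0.0, -0.1]
finger_gap: 0.0139
```

```bash
python3 - <<'E'
from h import *
go(.5752,-.1385,.113,5);print(ctrl.read_state()['wrist_torque'])
E
```

```text
t 10.30 pos [ 0.5756 -0.1392  0.1199] rot [-1.7999e+02 -3.0000e-02  5.1300e+00] F [ 0.1  0.  -0.1] gap 0.0139
dp cm [-0.03 -0.08  0.69] rot [-0.0001 -0.0006  0.0022]
[-0.10131231  0.00795861  0.00467299]
```

move_arm([
  {"dp": [0,0,0.3],"rot": [0,0,0],"fingers": 1},
  {"dp": [0,0,0.3],"rot": [0,0,0],"fingers": 1},
  {"dp": [0,0,0],"rot": [0,0,0],"fingers": 1},
  {"dp": [0,0,0],"rot": [0,0,0],"fingers": 1},
  {"dp": [0,0,0],"rot": [0,0,0],"fingers": 1},
], grip_force=60)

```text
time: 10.8
eef_pos: [0.5756, -0.1392, 0.1134]
tool_rot: [-180.0, -0.0, 5.1]
contact_force: [-0.2, -0.5, 0.2]
finger_gap: 0.0134
```

move_arm([
  {"dp": [0,0,0.2],"rot": [0,0,0],"fingers": 1},
  {"dp": [0,0,0],"rot": [0,0,0],"fingers": 1},
  {"dp": [0,0,0],"rot": [0,0,0],"fingers": 1},
  {"dp": [0,0,0],"rot": [0,0,0],"fingers": 1},
  {"dp": [0,0,0],"rot": [0,0,0],"fingers": 1},
])

```text
time: 11.3
eef_pos: [0.5759, -0.1393, 0.1128]
tool_rot: [180.0, -0.1, 5.1]
contact_force: [-1.2, 0.3, 3.7]
finger_gap: 0.0133
```

```bash
python3 - <<'E'
from h import *
go(.5752,-.1385,.107,5);print(ctrl.read_state()['wrist_torque'])
E
```

```text
t 11.30 pos [ 0.5759 -0.1393  0.1128] rot [ 1.7999e+02 -9.0000e-02  5.1200e+00] F [-1.2  0.3  3.7] gap 0.0133
dp cm [-0.06 -0.09  0.58] rot [ 0.0001 -0.0016  0.0021]
[0.01464349 0.25965512 0.01007688]
```

Fully home at the expected height (TCP 0.113), with 3.7 N, about the spring's preload. Press.

move_arm([
  {"dp": [0,0,0.25],"rot": [0,0,0],"fingers": 1},
  {"dp": [0,0,0.25],"rot": [0,0,0],"fingers": 1},
  {"dp": [0,0,0.25],"rot": [0,0,0],"fingers": 1},
  {"dp": [0,0,0.2],"rot": [0,0,0],"fingers": 1},
  {"dp": [0,0,0.2],"rot": [0,0,0],"fingers": 1},
])

```text
time: 11.8
eef_pos: [0.5762, -0.1394, 0.1065]
tool_rot: [180.0, -0.2, 5.1]
contact_force: [-5.5, 1.6, 21.0]
finger_gap: 0.0132
```

move_arm([
  {"dp": [0,0,0.2],"rot": [0,0,0],"fingers": 1},
  {"dp": [0,0,0.2],"rot": [0,0,0],"fingers": 1},
  {"dp": [0,0,0.2],"rot": [0,0,0],"fingers": 1},
  {"dp": [0,0,0.2],"rot": [0,0,0],"fingers": 1},
  {"dp": [0,0,0.2],"rot": [0,0,0],"fingers": 1},
])

```text
time: 12.3
eef_pos: [0.576, -0.1394, 0.1066]
tool_rot: [180.0, -0.3, 5.1]
contact_force: [-4.6, 1.5, 19.4]
finger_gap: 0.0141
```

```bash
python3 - <<'E'
from h import *
go(.5752,-.1385,.107,5);print(ctrl.read_state()['wrist_torque'])
E
```

```text
t 12.30 pos [ 0.576  -0.1394  0.1066] rot [179.97  -0.32   5.06] F [-4.6  1.5 19.4] gap 0.0141
dp cm [-0.07 -0.09 -0.04] rot [ 0.0006 -0.0056  0.001 ]
[ 0.31834735  1.40925549 -0.01658603]
```

At the stop: 6.2 mm travel from home, force levelled at ~20 N (spring gives only 10). Visual check.

```bash
python3 - <<'E'
from h import *
f=grab('side');b=(260,80,400,220);a=f['img'][b[1]:b[3],b[0]:b[2]];cv2.imwrite('pics/f1.png',np.clip(cv2.resize(a,None,fx=4,fy=4,interpolation=2).astype(float)*2.5,0,255).astype(np.uint8))
cv2.imwrite('pics/f2.png',f['img'])
P=cloud(f)[135:175,310:345].reshape(-1,3);r=np.hypot(P[:,0]-.5755,P[:,1]+.1390)
for lo,hi in((.012,.023),(.0,.023)):
    q=P[(r>lo)&(r<hi)&(P[:,2]>.07)];h=np.histogram(q[:,2],np.arange(.07,.14,.004));print(h[0],h[1].round(3))
go(.5752,-.1385,.107,5)
E
```

```text
[18 15 10 24 58 16 22 22 30 26 53 32 13 13 10 15 10] [0.07  0.074 0.078 0.082 0.086 0.09  0.094 0.098 0.102 0.106 0.11  0.114
 0.118 0.122 0.126 0.13  0.134 0.138]
[18 15 10 25 74 20 24 23 30 26 59 34 13 13 10 15 10] [0.07  0.074 0.078 0.082 0.086 0.09  0.094 0.098 0.102 0.106 0.11  0.114
 0.118 0.122 0.126 0.13  0.134 0.138]
t 12.35 pos [ 0.576  -0.1393  0.1065] rot [179.97  -0.32   5.05] F [-4.6  1.7 18.3] gap 0.0137
dp cm [-0.07 -0.09 -0.05] rot [ 0.0005 -0.0057  0.0009]
```

View pics/f1.png

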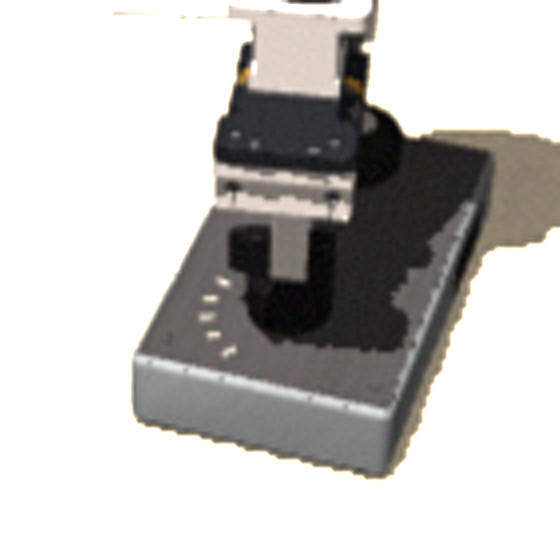

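View pics/f2.png

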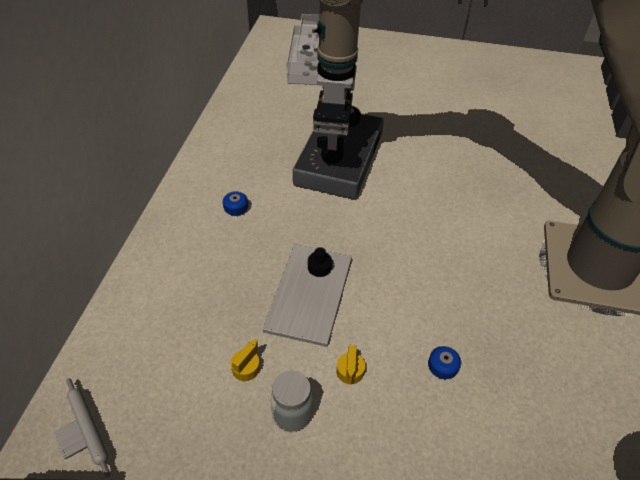

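The picture shows the knob seated low on the panel (crop (290,305)) with its nose to +x. Depth puts the skirt top at about 0.087 m and the bar top at about 0.113 m, as expected for fully home and fully pressed. The cap, jar, wheels and yellow knobs are at their original pixels. The push is holding at about 18 N.

```bash
python3 -c "
from h import *
ctrl.sign_off()"
```

```text
the job is handed in; nothing more can be done
```

The pointer knob is on the tester's shaft, fully home, and was still gripped and pressed to the bottom of its travel when I handed the job in at about 12.4 s. I picked up the black knob with the bar and nose from the pad, turned it to about 5° yaw to match the shaft's flat, and pushed it on.

**Last checks:**
- **Fit:** It slid on without resistance. The end of the bore met the shaft at the expected height, with 3.7 N, close to the spring's 4 N preload.
- **Press:** The knob went down another 6.2 mm, against the 6 mm travel. The force then levelled at about 18–20 N, well above the spring's 10 N, so it is against the stop.
- **Depth image:** The skirt top measured about 0.087 m and the bar top about 0.113 m, both as expected for fully home and fully pressed.
- **Other objects:** In the final side picture the plain knob, jar, both wheels and the yellow look-alikes were where they started.

**Small disagreements:**
- The two cameras differed by 1–2 mm on the shaft's position and gave 2.5° to 7° for the flat's angle. I used the middle values.
- About 5 N of sideways force remains at the wrist while pressing.

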